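# Square the die block to the bench fence

### The arm

A 6-joint arm with a two-finger parallel gripper is mounted at the origin on the work surface. World frame = base frame: x ahead of the robot, y to its left, z up, the work surface at z = 0. Lengths are in m, angles in degrees, forces in N, time in s.
With the tool pointing down it reaches from about 0.4 to 0.825 m from the base axis. Payload 7 kg.
Tool frame: the origin (TCP) lies on the centre line of the jaws, within the pads' length; the fingertips stand 14 mm ahead of it and the grasp point (between the pads) lies 5 mm behind it; z points along the fingers, y is the line along which they close (so a half turn about z gives the same grasp; the last joint's range is limited). The gripper opens to 88 mm and grips with 3 to 60 N. Pads are 19 mm wide; open, the fingers measure 130 mm over their backs; the gripper's body (78 mm by 193 mm) begins 47 mm behind the grasp point.
Start: joints at [-49.727, 20.546, 0.682, 0, -70.136, -16.507], TCP at [0.272, -0.618, 0.241] pointing down, gripper open.
Joint ranges: [-176.03, 176.03], [-82.01, 121.73], [-58.28, 71.71], [-173.87, 95.51], [-174.79, -0.11], [-173.66, 173.66]. Speed limits (degrees/s): [136.94, 136.94, 172.46, 180, 180, 180].

### API

Orientations are given as [roll, pitch, yaw] about the fixed x, y, z axes, in that order (R = Rz(yaw) Ry(pitch) Rx(roll)).
In Python, from plant import r gives the robot as it stands.
- The arm moves only by the tool send_rows, never from a script. Its argument "steps" is a list of rows, each an object with "dp": the shift along the tool's x, y, z in mm, a list of three; "roll": the turn about the tool's z in rad; "jaw": the opening in per cent of the stroke, from 0 (shut) to 100 (fully open). In form: [{"dp": [tx, ty, tz], "roll": roll, "jaw": jaw}, ...]. A call has 1 to 5 rows; each row is the pose to reach, as a shift and turn from the pose commanded when the call began, along the tool's axes at that moment; what a row does not reach only later rows make up. A row lasts 1/8 s, in which the tool goes at most 62.5 mm and 10.7 degrees, less where a joint would pass 70% of its speed; a pose out of reach is approached as far as the arm can. A call with a gripper value outside its range is refused whole. The fingers move at their own pace and stop on an object; "newtons" is the grip in N (left out, the last holds). Time passes only in rows, so rows that repeat a pose let the fingers close. It gives the time, the measured TCP pose, the force, the opening and the grip force at its end, in the units of the state.
- r.get_state(): the state, without advancing time (a new reading comes with each control period).
- r.capture(name): name is "scene" or "top"; returns a dict with "image" (420x560x3 uint8, blue, green, red), "K" (3x3 intrinsics, pixels), "rvec" (rotation vector, rad) and "tvec" (3), from world to camera coordinates, as OpenCV has them. Camera axes: x right, y down, z forward; pixel columns grow to the right and rows downward; lengths in m; the calibration is good to about 2 mm. A picture is of the moment at which its call begins. There is no depth.
- r.close_job(): hands the job in; it is judged then, once.
The state is a dict: "time_s": time; "joints": joint angles; "qd": joint speeds; "joint_torque": joint torques, N m; "tcp_pos": TCP position; "eef_rot": TCP orientation; "contact_force": force on the tool from outside, world axes, zero at the start; "moment": the same for the moment, N m; "gripper_width": finger opening in m; "gripper_force": force on a finger pad.
Only numpy, scipy, OpenCV 4.12 (cv2) and the standard library are available. Lean on these libraries where they do the work, as an engineer would, in place of code of your own. Each camera call takes 0.05 s, during which the arm holds its last target. There are 200 camera calls.

### The job

On the bench an aluminium die block lies askew in front of the low steel fence. Nudging it near its corners with the fingertips, walk the block round on the bench, clear of the fence, until one of its two blue long faces is parallel to the fence, then push it home so that this blue face sits flat against the fence, wholly within the fence's yellow stretch. Do not lift or tip the block, leave the other things on the bench where they are, and finish with the hand clear.

Things in the scene. Friction and masses are not known exactly. Their poses are not given: they have to be found in the camera images.
- die_block: loose rectangular aluminium die block, 90 x 115 x 34 mm (its x, y, z), 0.7 to 1 kg; takes some 3 to 8 N to push over the bench and stops when the push stops. Its two 115 mm long faces, at x = +45 and -45 mm, are blue, as are the 8 mm of the top next to them (either may go to the fence); top otherwise bare, with a dark round recess. Origin at the centre of its underside, z up.
- fence: fixed fence bar, 340 mm long, 26 thick, 30 tall (5 mm bolt heads on top), middle 170 mm yellow, the rest dark steel. Origin at bench level on the working face (robot's side, towards the block), at the middle of the yellow; x points from the block squarely into the bar, y along it. The block starts with its centre 120 to 145 mm before this face; the bench around it is clear.
- screwdriver: screwdriver lying on the bench, about 200 mm long; origin under its middle; to be left alone
- hammer: hammer lying on the bench to the right of the work, about 280 mm long; origin under its middle; to be left alone
- file: flat file with a black handle, 300 mm long, lying on the bench to the left of the work; origin under its blade; to be left alone
- oil_bottle: amber oil bottle with a red cap, 48 mm across, 130 mm tall, standing; origin at its base; to be left alone
- collar: brass shaft collar, 48 mm across, 22 mm tall; origin at its base; to be left alone
- square: engineer's try square lying flat, stock 100 mm, blade 130 mm; origin under the middle of the stock; to be left alone
Mind the look-alikes: they are no part of the job. Several things have the shape of the die_block; the one meant has the colours described above.

How it is judged:
By the outcome, as a careful person would: the job done as asked, in the order asked, and still so for the second after the job is handed in, with the robot touching nothing.
It also fails if it takes over 61 s, if anything falls off the work surface, if the arm or the gripper's body presses on something with over 40 N, if the wrist force passes 120 N, or if a joint passes its speed limit or range.

## Working session

There is one attempt and no reset: what is moved stays moved. The work goes in short steps, Python scripts to look and compute and a tool call to move; the robot and the scene stay as the last step left them, time stands still between calls to the robot, and variables do not carry over. Pictures are saved under pics/ and viewed, at most 10 in all, crops included, and the job is handed in when it is done.

Besides the shell and the picture viewer there is one more tool, called after "Emit:" as a command line: name --argument value ..., lists and objects as JSON in quotes. send_rows: Moves the arm, as the interface text tells. Its arguments: {"type":"object","properties":{"steps":{"type":"array","items":{"type":"object","properties":{"dp":{"type":"array","items":{"type":"number"}},"roll":{"type":"number"},"jaw":{"type":"number"}}}},"newtons":{"type":"number"}},"required":["steps"]}

```bash
mkdir -p pics
python3 - <<'E'
from plant import r
import cv2,numpy as np,pickle
d={}
for n in("scene","top"):
    c=r.capture(n);d[n]=c;cv2.imwrite(f"pics/{n}0.png",c["image"])
    R=cv2.Rodrigues(np.array(c["rvec"]))[0];print(n,(-R.T@np.array(c["tvec"]).ravel()).round(3),np.array(c["K"]).round(1).tolist(), R.round(2).tolist())
pickle.dump(d,open("cap0.pkl","wb"))
print(r.get_state())
E
```

```text
scene [1.133 0.281 1.079] [[463.2, 0.0, 279.5], [0.0, 463.2, 203.2], [0.0, 0.0, 1.0]] [[-0.44, 0.9, 0.01], [0.75, 0.38, -0.55], [-0.5, -0.24, -0.83]]
top [ 0.467 -0.018  1.191] [[381.4, 0.0, 278.7], [0.0, 381.4, 209.5], [0.0, 0.0, 1.0]] [[0.02, -1.0, -0.0], [-1.0, -0.02, -0.06], [0.06, 0.0, -1.0]]
{'time_s': 0.1, 'joints': array([-4.97279124e+01,  2.05867909e+01,  6.39190401e-01, -1.80449616e-02,
       -7.01371836e+01, -1.65033871e+01]), 'qd': array([-0.13294881, -0.14736708,  0.15207823,  0.04536744,  0.12882613,
       -0.06488831]), 'joint_torque': array([-8.44107090e-04, -5.84161949e+01,  2.93752295e+01,  7.01558232e+00,
        1.01333534e-02, -5.06027800e-05]), 'tcp_pos': array([ 0.27182281, -0.61738431,  0.23972277]), 'eef_rot': array([ 1.79913889e+02, -7.82148244e-03, -1.56237437e+02]), 'contact_force': array([ 0.18207699,  0.06470515, -0.4557336 ]), 'moment': array([ 0.02500759, -0.00781281,  0.04872451]), 'gripper_force': 0.0, 'gripper_width': 0.08812257514148723}
```

View pics/scene0.png

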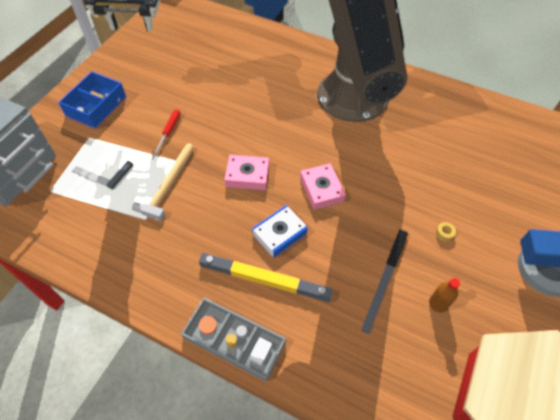

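View pics/top0.png

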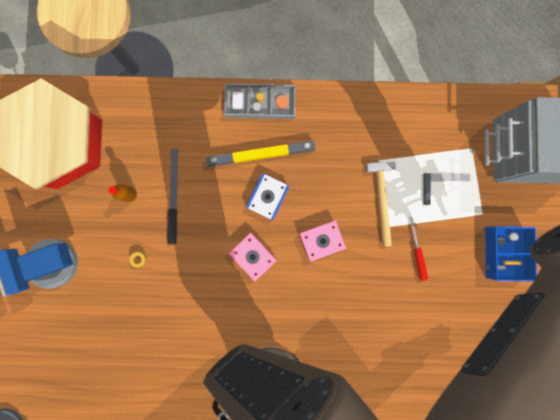

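Candidates: the pink blocks (top 252,257 and 323,241; scene 247,172 and 323,185) and the silver/blue block (top 268,197; scene 280,231). The blue-edged one fits the description. I'll confirm it in a crop and measure.

```bash
cat > h.py <<'E'
import cv2,numpy as np
def ray(c,uv):
    R=cv2.Rodrigues(np.array(c["rvec"]))[0];C=-R.T@np.array(c["tvec"]).ravel()
    return C,R.T@np.linalg.inv(np.array(c["K"]))@np.array([uv[0],uv[1],1.])
def onz(c,uv,z):
    C,d=ray(c,uv);return C+d*(z-C[2])/d[2]
def tri(a,ua,b,ub):
    C,d=ray(a,ua);D,e=ray(b,ub)
    s=np.linalg.lstsq(np.c_[d,-e],D-C,rcond=None)[0];p,q=C+s[0]*d,D+s[1]*e
    return (p+q)/2,np.linalg.norm(p-q)
def masks(im,near,rad):
    h=cv2.cvtColor(im,cv2.COLOR_BGR2HSV);roi=np.zeros(im.shape[:2],np.uint8);cv2.circle(roi,tuple(int(v) for v in near),rad,255,-1)
    blue=cv2.inRange(h,(100,90,60),(130,255,255))&roi
    yel=cv2.inRange(h,(23,150,120),(35,255,255))
    white=cv2.inRange(h,(0,0,130),(180,60,255))&roi
    return blue,white,yel
def big(m):
    return max(cv2.findContours(m,cv2.RETR_EXTERNAL,cv2.CHAIN_APPROX_NONE)[0],key=cv2.contourArea)
def quad(m):
    m=cv2.morphologyEx(m,cv2.MORPH_CLOSE,np.ones((5,5)))
    c=cv2.convexHull(big(m))
    return cv2.approxPolyN(c,4).reshape(-1,2).astype(float) if hasattr(cv2,"approxPolyN") else cv2.boxPoints(cv2.minAreaRect(c))
E
python3 - <<'E'
import pickle,cv2,numpy as np
from h import *
d=pickle.load(open("cap0.pkl","rb"))
t,s=d["top"],d["scene"]
a=cv2.resize(t["image"][130:230,190:330],None,fx=5,fy=5,interpolation=2)[:, :]
b=cv2.resize(s["image"][190:310,190:345],None,fx=4,fy=4,interpolation=2)
cv2.imwrite("pics/ct.png",cv2.resize(np.vstack([cv2.resize(a,(480,343)),cv2.resize(b,(480,372))]),None,fx=.83,fy=.83))
for n,near,rad in(("top",(268,197),32),("scene",(280,231),38)):
    im=d[n]["image"];bl,wh,ye=masks(im,near,rad)
    print(n,"blue+white quad",quad(bl|wh).tolist())
    q=quad(ye);print(" yellow quad",q.tolist());print(onz(d[n],(0,0),0)*0 if 0 else [onz(d[n],p,.03).round(4).tolist() for p in q])
    print(" block z.034",[onz(d[n],p,.034).round(4).tolist() for p in quad(bl|wh)])
    g=cv2.inRange(cv2.cvtColor(im,cv2.COLOR_BGR2GRAY),0,75)
    roi=np.zeros_like(g);cv2.circle(roi,near,12,255,-1)
    M=cv2.moments(g&roi,True);d[n]["rc"]=(M["m10"]/M["m00"],M["m01"]/M["m00"]);print(" recess",d[n]["rc"])
print(tri(t,t["rc"],s,s["rc"]))
E
```

```text
top blue+white quad [[289.0, 185.0], [273.0, 220.0], [245.0, 207.0], [263.0, 173.0]]
 yellow quad [[287.0, 154.0], [234.0, 162.0], [232.0, 152.0], [287.0, 144.0]]
[[0.7097, -0.0374, 0.03], [0.6815, 0.125, 0.03], [0.7125, 0.132, 0.03], [0.7409, -0.0368, 0.03]]
 block z.034 [[0.6134, -0.0452, 0.034], [0.5056, 0.0013, 0.034], [0.5434, 0.0872, 0.034], [0.6487, 0.0349, 0.034]]
 recess (267.2916666666667, 196.0)
scene blue+white quad [[311.0, 230.0], [273.0, 257.0], [248.0, 230.0], [286.0, 204.0]]
 yellow quad [[299.0, 279.0], [295.0, 292.0], [229.0, 273.0], [233.0, 261.0]]
[[0.6853, 0.1262, 0.03], [0.7204, 0.1319, 0.03], [0.7483, -0.0349, 0.03], [0.7154, -0.0422, 0.03]]
 block z.034 [[0.5478, 0.0963, 0.034], [0.6622, 0.0431, 0.034], [0.6217, -0.0502, 0.034], [0.5043, 0.0026, 0.034]]
 recess (279.5, 227.0)
(array([0.57817009, 0.01990177, 0.03699342]), np.float64(0.00048339260528489954))
```

View pics/ct.png

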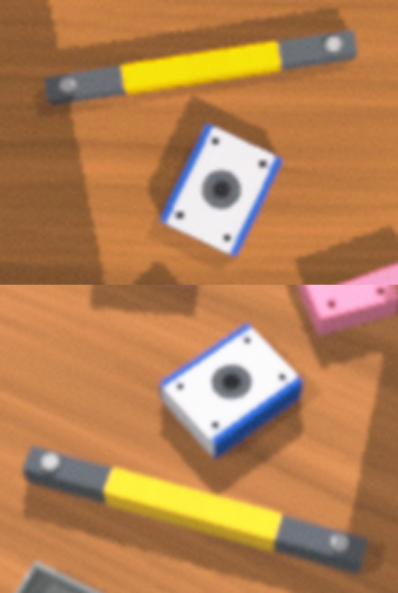

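The crop shows a bare top with a recess and blue strips along the two long edges, so the silver/blue block is the right one. Its centre is about (0.578, 0.020), with the left blue normal at 66°. The fence face is at about (0.700, 0.043), with its normal at 10°. The block needs about -56°, so I'll nudge its corners alternately with closed jaws at yaw -170.

```bash
cat > mv.py <<'E'
import sys,numpy as np
from plant import r
from scipy.spatial.transform import Rotation as Ro
def rel(*targets):
    s=r.get_state();R=Ro.from_euler("xyz",s["eef_rot"],degrees=True)
    print("t",round(s["time_s"],2),"tcp",s["tcp_pos"].round(4),"rot",s["eef_rot"].round(2),"F",s["contact_force"].round(1))
    for T in targets:
        dy=(T[3]-s["eef_rot"][2]+180)%360-180
        print(T,"dp",(1000*R.inv().apply(np.array(T[:3])-s["tcp_pos"])).round(1),"roll",round(-np.radians(dy),3))
if __name__=="__main__": rel(*[tuple(map(float,a.split(","))) for a in sys.argv[1:]])
E
python3 mv.py .651,.078,.12,-170 .651,.078,.02,-170
```

```text
t 0.1 tcp [ 0.2718 -0.6174  0.2397] rot [ 1.7991e+02 -1.0000e-02 -1.5624e+02] F [ 0.2  0.1 -0.5]
(0.651, 0.078, 0.12, -170.0) dp [-627.3  483.5  120.4] roll 0.24
(0.651, 0.078, 0.02, -170.0) dp [-627.3  483.3  220.4] roll 0.24
```

Emit:
send_rows --steps '[{"dp": [-48, 37, 0], "roll": 0, "jaw": 0}, {"dp": [-95, 74, 0], "roll": 0.1, "jaw": 0}, {"dp": [-143, 111, 0], "roll": 0.24, "jaw": 0}, {"dp": [-190, 147, 0], "roll": 0.24, "jaw": 0}, {"dp": [-238, 184, 0], "roll": 0.24, "jaw": 0}]'

```text
time_s: 0.72
tcp_pos: [0.4161, -0.3516, 0.2404]
eef_rot: [180.0, -0.0, -170.0]
contact_force: [1.6, -0.2, -0.5]
gripper_width: 0.0431
gripper_force: 0.0
```

```bash
python3 mv.py .651,.078,.12,-170 .651,.078,.02,-170
```

```text
t 0.72 tcp [ 0.4161 -0.3516  0.2404] rot [ 1.7999e+02 -1.0000e-02 -1.7000e+02] F [ 1.6 -0.2 -0.5]
(0.651, 0.078, 0.12, -170.0) dp [-305.9  382.3  120.4] roll -0.0
(0.651, 0.078, 0.02, -170.0) dp [-305.9  382.3  220.4] roll -0.0
```

Emit:
send_rows --steps '[{"dp": [-37, 47, 0], "roll": 0, "jaw": 0}, {"dp": [-75, 94, 0], "roll": 0, "jaw": 0}, {"dp": [-112, 140, 0], "roll": 0, "jaw": 0}, {"dp": [-150, 187, 0], "roll": 0, "jaw": 0}, {"dp": [-187, 234, 0], "roll": 0, "jaw": 0}]'

```text
time_s: 1.35
tcp_pos: [0.5596, -0.0885, 0.2405]
eef_rot: [180.0, -0.0, -170.0]
contact_force: [1.2, -0.7, -0.7]
gripper_width: 0.0009
gripper_force: 0.0
```

Emit:
send_rows --steps '[{"dp": [-37, 47, 0], "roll": 0, "jaw": 0}, {"dp": [-75, 94, 10], "roll": 0, "jaw": 0}, {"dp": [-112, 140, 40], "roll": 0, "jaw": 0}, {"dp": [-119, 148, 90], "roll": 0, "jaw": 0}, {"dp": [-119, 148, 120], "roll": 0, "jaw": 0}]'

```text
time_s: 1.98
tcp_pos: [0.6495, 0.0772, 0.1169]
eef_rot: [-180.0, -0.2, -169.9]
contact_force: [0.2, -0.5, -0.8]
gripper_width: 0.0007
gripper_force: 0.0
```

```bash
python3 mv.py .651,.078,.02,-170
python3 - <<'E'
from plant import r
import cv2
for n in("scene","top"):
    c=r.capture(n);cv2.imwrite(f"pics/{n}1.png",c["image"])
import numpy as np
a=cv2.imread("pics/top1.png")[110:250,190:350];b=cv2.imread("pics/scene1.png")[160:310,190:360]
cv2.imwrite("pics/c1.png",np.hstack([cv2.resize(a,(400,350),interpolation=2),cv2.resize(b,(397,350),interpolation=2)]))
E
```

```text
t 1.98 tcp [0.6495 0.0772 0.1169] rot [-179.98   -0.22 -169.91] F [ 0.2 -0.5 -0.8]
(0.651, 0.078, 0.02, -170.0) dp [-2.   0.6 96.9] roll 0.002
```

View pics/c1.png

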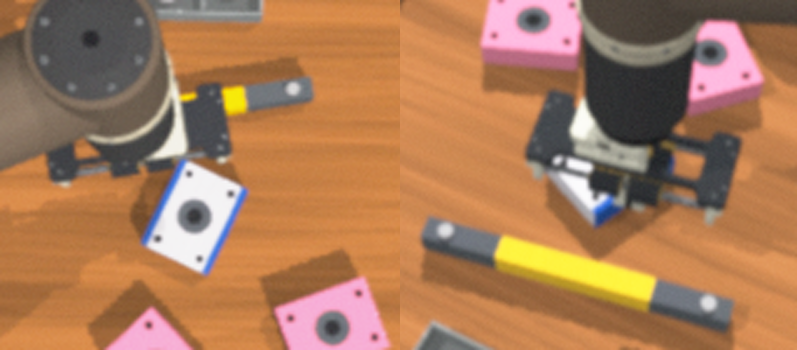

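Emit:
send_rows --steps '[{"dp": [-2, 0, 50], "roll": 0, "jaw": 0}, {"dp": [-2, 0, 90], "roll": 0, "jaw": 0}, {"dp": [-2, 0, 97], "roll": 0, "jaw": 0}, {"dp": [2, -6, 97], "roll": 0, "jaw": 0}, {"dp": [6, -12, 97], "roll": 0, "jaw": 0}]'

```text
time_s: 2.7
tcp_pos: [0.6479, 0.063, 0.0259]
eef_rot: [180.0, 0.2, -170.0]
contact_force: [-0.2, -0.3, 0.0]
gripper_width: 0.0001
gripper_force: 0.0
```

Emit:
send_rows --steps '[{"dp": [3, -4, 0], "roll": 0, "jaw": 0}, {"dp": [6, -8, 0], "roll": 0, "jaw": 0}, {"dp": [9, -12, 0], "roll": 0, "jaw": 0}, {"dp": [12, -15, 0], "roll": 0, "jaw": 0}, {"dp": [15, -18, 0], "roll": 0, "jaw": 0}]'

```text
time_s: 3.32
tcp_pos: [0.638, 0.0437, 0.0254]
eef_rot: [180.0, 0.4, -169.9]
contact_force: [4.7, 3.2, 2.3]
gripper_width: 0.0003
gripper_force: 2.7
```

```bash
cat > look.py <<'E'
import sys,cv2,numpy as np
from plant import r
from h import *
# block pose from top view: blue strips + white top, corners at z=.034
def look(tag,cen):
    c=r.capture("top");im=c["image"];cv2.imwrite(f"pics/{tag}.png",im)
    K=np.array(c["K"]);uv=cv2.projectPoints(np.array([[*cen,.034]]),np.array(c["rvec"]),np.array(c["tvec"]),K,None)[0].ravel()
    bl,wh,_=masks(im,uv,32)
    q=quad(bl|wh);P=np.array([onz(c,p,.034)[:2] for p in q])
    print("quad",q.tolist());rect=cv2.minAreaRect((P*1000).astype(np.float32));print("rect mm",rect)
    print("edges",[(round(float(np.linalg.norm(e))*1000),round(float(np.degrees(np.arctan2(e[1],e[0]))),1)) for e in np.roll(P,-1,0)-P],"cen",P.mean(0).round(4))
    # blue strips: line directions
    n,l,st,ce=cv2.connectedComponentsWithStats(bl)
    for i in range(1,n):
        if st[i,4]>25:
            ys,xs=np.nonzero(l==i);W=np.array([onz(c,(x,y),.034)[:2] for x,y in zip(xs,ys)]).astype(np.float32)
            v=cv2.fitLine(W,cv2.DIST_L2,0,.01,.01).ravel();print("strip",st[i,4],"ang",round(float(np.degrees(np.arctan2(v[1],v[0]))),1),"at",v[2:].round(4))
    s=r.get_state();print("t",round(s["time_s"],2),"tcp",s["tcp_pos"].round(4),s["eef_rot"].round(1),"F",s["contact_force"].round(1))
look(sys.argv[1],(float(sys.argv[2]),float(sys.argv[3])))
E
python3 look.py n1 .575 .015
python3 - <<'E'
import cv2
cv2.imwrite("pics/n1c.png",cv2.resize(cv2.imread("pics/n1.png")[130:250,200:340],None,fx=3,fy=3,interpolation=2))
E
```

```text
quad [[292.0, 193.0], [272.0, 224.0], [219.0, 189.0], [275.0, 165.0]]
rect mm ((610.9275512695312, 44.48375701904297), (193.75747680664062, 155.63905334472656), 57.76904296875)
edges [(112, 148.4), (194, 57.8), (186, -65.4), (101, -147.8)] cen [0.5883 0.029 ]
strip 55 ang -31.5 at [0.5768 0.0572]
strip 80 ang -32.1 at [ 0.5464 -0.0221]
t 3.38 tcp [0.6375 0.0433 0.0254] [ 180.     0.3 -169.9] F [5.6 1.7 2.3]
```

View pics/n1c.png

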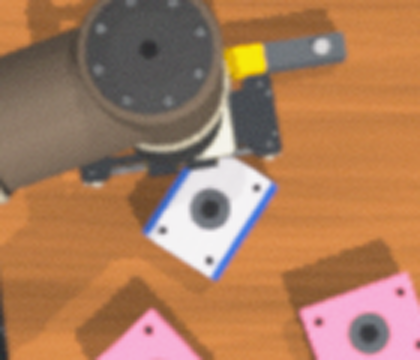

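Emit:
send_rows --steps '[{"dp": [3, -3, 2], "roll": 0, "jaw": 0}, {"dp": [6, -6, 3], "roll": 0, "jaw": 0}, {"dp": [9, -9, 4], "roll": 0, "jaw": 0}, {"dp": [12, -11, 4], "roll": 0, "jaw": 0}, {"dp": [15, -13, 4], "roll": 0, "jaw": 0}]'

```text
time_s: 4.0
tcp_pos: [0.628, 0.0291, 0.0229]
eef_rot: [180.0, 0.6, -169.8]
contact_force: [8.9, 3.7, 7.4]
gripper_width: 0.0003
gripper_force: 5.0
```

```bash
python3 look.py n2 .565 .008
```

```text
quad [[294.0, 200.0], [270.0, 227.0], [233.0, 194.0], [282.0, 169.0]]
rect mm ((592.8474731445312, 16.504173278808594), (151.1068115234375, 156.65286254882812), 49.51126480102539)
edges [(110, 139.6), (151, 49.5), (168, -61.6), (102, -157.8)] cen [0.5741 0.0126]
strip 59 ang -40.9 at [0.5733 0.0493]
strip 81 ang -41.1 at [ 0.5312 -0.0239]
t 4.05 tcp [0.6276 0.0287 0.0229] [ 180.     0.6 -169.9] F [8.  3.7 6.8]
```

```bash
python3 mv.py .634,.040,.07,-170 .477,-.029,.075,-170 .477,-.029,.02,-170
```

```text
t 4.05 tcp [0.6276 0.0287 0.0229] rot [ 179.97    0.62 -169.85] F [8.  3.7 6.8]
(0.634, 0.04, 0.07, -170.0) dp [ -8.8  10.  -47. ] roll 0.003
(0.477, -0.029, 0.075, -170.0) dp [157.9 -30.3 -53.8] roll 0.003
(0.477, -0.029, 0.02, -170.0) dp [158.5 -30.3   1.2] roll 0.003
```

Emit:
send_rows --steps '[{"dp": [-6, 6, 0], "roll": 0, "jaw": 0}, {"dp": [-9, 10, -55], "roll": 0, "jaw": 0}, {"dp": [45, 0, -58], "roll": 0, "jaw": 0}, {"dp": [103, -18, -58], "roll": 0, "jaw": 0}, {"dp": [157, -31, -58], "roll": 0, "jaw": 0}]'

```text
time_s: 4.68
tcp_pos: [0.4705, -0.0315, 0.0771]
eef_rot: [-180.0, -0.1, -170.0]
contact_force: [0.4, -0.7, -0.1]
gripper_width: 0.0002
gripper_force: 0.0
```

```bash
python3 mv.py .477,-.029,.019,-170; python3 look.py n3 .56 .007
```

```text
t 4.67 tcp [ 0.4705 -0.0315  0.0771] rot [-1.7999e+02 -1.3000e-01 -1.7001e+02] F [ 0.4 -0.7 -0.1]
(0.477, -0.029, 0.019, -170.0) dp [-7.   1.4 58.1] roll -0.0
quad [[298.0, 201.0], [257.0, 216.0], [248.0, 207.0], [274.0, 179.0]]
rect mm ((553.7418823242188, 2.7989501953125), (99.4291763305664, 118.06666564941406), 48.490638732910156)
edges [(133, 111.3), (39, 46.3), (117, -41.5), (99, -131.5)] cen [0.5641 0.0139]
strip 74 ang -41.1 at [0.585  0.0383]
t 4.72 tcp [ 0.4627 -0.0342  0.0762] [ 180.    -0.5 -170.2] F [-12.2  -3.5  -2.6]
```

Emit:
send_rows --steps '[{"dp": [0, 0, 0], "roll": 0, "jaw": 0}]'

```text
time_s: 4.85
tcp_pos: [0.4714, -0.0313, 0.0778]
eef_rot: [-180.0, -0.1, -170.0]
contact_force: [1.1, 1.6, 0.7]
gripper_width: 0.0006
gripper_force: 0.0
```

```bash
python3 mv.py .477,-.029,.019,-170
```

```text
t 4.85 tcp [ 0.4714 -0.0313  0.0778] rot [-1.8000e+02 -7.0000e-02 -1.7003e+02] F [1.1 1.6 0.7]
(0.477, -0.029, 0.019, -170.0) dp [-6.   1.3 58.8] roll -0.0
```

Emit:
send_rows --steps '[{"dp": [0, 0, 40], "roll": 0, "jaw": 0}, {"dp": [0, 0, 59], "roll": 0, "jaw": 0}, {"dp": [-7, 4, 60], "roll": 0, "jaw": 0}, {"dp": [-14, 9, 60], "roll": 0, "jaw": 0}, {"dp": [-18, 12, 60], "roll": 0, "jaw": 0}]'

```text
time_s: 5.48
tcp_pos: [0.489, -0.0152, 0.0179]
eef_rot: [-180.0, -0.1, -170.0]
contact_force: [-3.3, -2.5, 1.5]
gripper_width: 0.0001
gripper_force: 2.3
```

Emit:
send_rows --steps '[{"dp": [-4, 3, 0], "roll": 0, "jaw": 0}, {"dp": [-8, 6, 0], "roll": 0, "jaw": 0}, {"dp": [-12, 9, 0], "roll": 0, "jaw": 0}, {"dp": [-16, 11, 0], "roll": 0, "jaw": 0}, {"dp": [-20, 13, 0], "roll": 0, "jaw": 0}]'

```text
time_s: 6.1
tcp_pos: [0.5044, 0.0002, 0.0177]
eef_rot: [-180.0, -0.2, -170.0]
contact_force: [-7.8, -1.8, 4.1]
gripper_width: 0.0005
gripper_force: 3.5
```

```bash
python3 look.py n4 .562 .012
```

```text
quad [[295.0, 200.0], [247.0, 199.0], [247.0, 196.0], [276.0, 174.0]]
rect mm ((571.974609375, 11.793357849121094), (98.52728271484375, 116.46598815917969), 37.14314270019531)
edges [(146, 90.0), (9, 1.5), (111, -51.4), (99, -142.9)] cen [0.5898 0.0236]
strip 80 ang -51.9 at [0.6058 0.039 ]
t 6.15 tcp [0.5052 0.0006 0.0178] [-180.    -0.2 -170. ] F [-5.5  0.4  2.2]
```

Emit:
send_rows --steps '[{"dp": [-5, 2, 0], "roll": 0, "jaw": 0}, {"dp": [-10, 4, 0], "roll": 0, "jaw": 0}, {"dp": [-15, 6, 0], "roll": 0, "jaw": 0}, {"dp": [-20, 8, 0], "roll": 0, "jaw": 0}, {"dp": [-25, 10, 0], "roll": 0, "jaw": 0}]'

```text
time_s: 6.78
tcp_pos: [0.528, 0.0148, 0.0177]
eef_rot: [-180.0, -0.1, -170.0]
contact_force: [-5.0, -0.1, 0.5]
gripper_width: 0.0007
gripper_force: 2.4
```

```bash
python3 look.py n5 .585 .02
```

```text
quad [[291.0, 192.0], [288.0, 199.0], [266.0, 176.0], [280.0, 170.0]]
rect mm ((620.4498901367188, -24.263839721679688), (97.3651351928711, 43.73295974731445), 44.75593185424805)
edges [(23, 158.0), (97, 44.8), (47, -65.5), (75, -152.5)] cen [ 0.6153 -0.0215]
strip 30 ang -63.9 at [0.646  0.0042]
t 6.83 tcp [0.529  0.0152 0.0178] [ 1.8e+02 -1.0e-01 -1.7e+02] F [-2.9  1.8 -1.2]
```

Emit:
send_rows --steps '[{"dp": [8, -5, 0], "roll": 0, "jaw": 0}, {"dp": [10, -15, -55], "roll": 0, "jaw": 0}, {"dp": [-15, -70, -60], "roll": 0, "jaw": 0}, {"dp": [-40, -120, -60], "roll": 0, "jaw": 0}, {"dp": [-60, -130, -60], "roll": 0, "jaw": 0}]'

```text
time_s: 7.45
tcp_pos: [0.6125, -0.1055, 0.0785]
eef_rot: [-180.0, 0.2, -170.1]
contact_force: [0.1, 0.7, 0.1]
gripper_width: 0.0001
gripper_force: 0.0
```

Emit:
send_rows --steps '[{"dp": [0, 0, 0], "roll": 0, "jaw": 0}]'

```text
time_s: 7.58
tcp_pos: [0.6123, -0.1039, 0.0777]
eef_rot: [-180.0, 0.1, -170.1]
contact_force: [-1.2, 0.6, 0.3]
gripper_width: 0.0004
gripper_force: 0.0
```

```bash
python3 look.py n6 .588 .02
```

```text
quad [[299.0, 194.0], [258.0, 212.0], [253.0, 201.0], [250.0, 157.0]]
rect mm ((593.6849365234375, 34.9322509765625), (188.20840454101562, 119.21013641357422), 53.928890228271484)
edges [(136, 114.9), (37, 25.7), (136, 5.3), (188, -126.1)] cen [0.5937 0.0276]
strip 92 ang -65.6 at [0.5555 0.0015]
t 7.62 tcp [ 0.6112 -0.1033  0.0776] [ 1.800e+02  1.000e-01 -1.701e+02] F [ 0.4 -0.4  0. ]
```

```bash
python3 mv.py .672,.025,.078,-170 .672,.025,.018,-170 .659,.019,.018,-170
```

```text
t 7.62 tcp [ 0.6112 -0.1033  0.0776] rot [ 1.8000e+02  5.0000e-02 -1.7005e+02] F [ 0.4 -0.4  0. ]
(0.672, 0.025, 0.078, -170.0) dp [-82.  115.8  -0.3] roll -0.001
(0.672, 0.025, 0.018, -170.0) dp [-82.  115.8  59.7] roll -0.001
(0.659, 0.019, 0.018, -170.0) dp [-68.1 112.2  59.7] roll -0.001
```

Emit:
send_rows --steps '[{"dp": [-32, 45, 0], "roll": 0, "jaw": 0}, {"dp": [-64, 90, 0], "roll": 0, "jaw": 0}, {"dp": [-82, 116, 0], "roll": 0, "jaw": 0}, {"dp": [-82, 116, 45], "roll": 0, "jaw": 0}, {"dp": [-82, 116, 60], "roll": 0, "jaw": 0}]'

```text
time_s: 8.25
tcp_pos: [0.6692, 0.0261, 0.0152]
eef_rot: [180.0, -0.2, -170.0]
contact_force: [-0.3, -0.5, 1.0]
gripper_width: 0.0003
gripper_force: 0.0
```

Emit:
send_rows --steps '[{"dp": [7, -2, 0], "roll": 0, "jaw": 0}, {"dp": [14, -3, 0], "roll": 0, "jaw": 0}, {"dp": [19, -4, 0], "roll": 0, "jaw": 0}, {"dp": [23, -5, 0], "roll": 0, "jaw": 0}, {"dp": [27, -6, 0], "roll": 0, "jaw": 0}]'

```text
time_s: 8.88
tcp_pos: [0.6476, 0.0154, 0.0189]
eef_rot: [-180.0, 0.2, -170.0]
contact_force: [6.1, 0.4, 0.6]
gripper_width: 0.0004
gripper_force: 2.6
```

```bash
python3 look.py n7 .590 .018
```

```text
quad [[292.0, 202.0], [257.0, 214.0], [236.0, 180.0], [294.0, 161.0]]
rect mm ((600.4760131835938, 9.037582397460938), (118.93830871582031, 186.6852569580078), 19.46149444580078)
edges [(112, 110.1), (122, 33.0), (187, -70.5), (126, 178.3)] cen [0.5994 0.0131]
strip 93 ang -69.2 at [ 5.464e-01 -5.000e-04]
t 8.93 tcp [0.6471 0.0152 0.0189] [ 180.     0.2 -170. ] F [ 4.9 -0.4  1.8]
```

Emit:
send_rows --steps '[{"dp": [-4, -4, 0], "roll": 0, "jaw": 0}, {"dp": [-4, -9, 0], "roll": 0, "jaw": 0}, {"dp": [4, -10, 0], "roll": 0, "jaw": 0}, {"dp": [9, -10, 0], "roll": 0, "jaw": 0}, {"dp": [14, -11, 0], "roll": 0, "jaw": 0}]'

```text
time_s: 9.55
tcp_pos: [0.6338, 0.0019, 0.0175]
eef_rot: [-180.0, 0.0, -170.0]
contact_force: [3.9, -0.3, -1.5]
gripper_width: 0.0004
gripper_force: 1.5
```

```bash
python3 look.py n8 .580 .012
```

```text
quad [[290.0, 209.0], [253.0, 217.0], [244.0, 186.0], [301.0, 166.0]]
rect mm ((586.27001953125, -11.904685974121094), (113.0179214477539, 189.94671630859375), 20.644792556762695)
edges [(115, 103.4), (99, 17.6), (185, -69.4), (136, 166.8)] cen [0.5834 0.0059]
strip 94 ang -76.2 at [0.5311 0.0065]
t 9.6 tcp [0.6331 0.0017 0.0175] [ 180.   -0. -170.] F [ 2.2 -1.5 -1. ]
```

Emit:
send_rows --steps '[{"dp": [3, -1, 0], "roll": 0, "jaw": 0}, {"dp": [6, -1, 0], "roll": 0, "jaw": 0}, {"dp": [6, -1, 0], "roll": 0, "jaw": 0}]'

```text
time_s: 9.98
tcp_pos: [0.628, -0.0001, 0.0176]
eef_rot: [-180.0, -0.0, -170.0]
contact_force: [1.3, -0.1, -0.5]
gripper_width: 0.0003
gripper_force: 0.7
```

Emit:
send_rows --steps '[{"dp": [-8, 0, 0], "roll": 0, "jaw": 0}, {"dp": [-10, 0, -50], "roll": 0, "jaw": 0}, {"dp": [-10, -60, -60], "roll": 0, "jaw": 0}, {"dp": [40, -100, -60], "roll": 0, "jaw": 0}, {"dp": [80, -145, -60], "roll": 0, "jaw": 0}]'

```text
time_s: 10.6
tcp_pos: [0.5735, -0.1577, 0.0774]
eef_rot: [180.0, -0.1, -170.0]
contact_force: [1.0, -0.5, -0.3]
gripper_width: 0.0007
gripper_force: 0.0
```

Emit:
send_rows --steps '[{"dp": [45, 0, 0], "roll": 0, "jaw": 45}, {"dp": [70, 0, 0], "roll": 0, "jaw": 45}, {"dp": [70, 0, 0], "roll": 0, "jaw": 45}]'

```text
time_s: 10.98
tcp_pos: [0.5042, -0.1693, 0.0777]
eef_rot: [180.0, -0.1, -170.1]
contact_force: [0.3, 0.6, -0.3]
gripper_width: 0.0248
gripper_force: 0.0
```

```bash
python3 look.py n9 .568 .016
python3 - <<'E'
import cv2,numpy as np
from plant import r
from h import *
for n in("top","scene"):
    c=r.capture(n);cv2.imwrite(f"pics/{n}9.png",c["image"]);_,_,ye=masks(c["image"],(0,0),1)
    q=quad(ye);P=[onz(c,p,.03) for p in q];print(n,[p.round(4).tolist() for p in P])
    cn=big(ye).reshape(-1,2);W=np.array([onz(c,p,.03)[:2] for p in cn]).astype(np.float32)
    v=cv2.fitLine(W,2,0,.01,.01).ravel();print(np.degrees(np.arctan2(v[1],v[0])).round(2),v[2:])
a=cv2.imread("pics/top9.png")[120:260,180:380];b=cv2.imread("pics/scene9.png")[150:310,180:360]
cv2.imwrite("pics/c9.png",np.hstack([cv2.resize(a,(400,280),interpolation=2),cv2.resize(b,(360,320),interpolation=2)[:280]]))
E
```

```text
quad [[291.0, 197.0], [291.0, 232.0], [245.0, 189.0], [284.0, 181.0]]
rect mm ((571.3043823242188, -15.77972412109375), (191.6641387939453, 99.15773010253906), 48.10527420043945)
edges [(106, -178.9), (192, 48.1), (121, -77.2), (53, -155.4)] cen [ 0.5677 -0.0118]
strip 79 ang -79.1 at [0.6083 0.0258]
t 11.03 tcp [ 0.5058 -0.1691  0.0779] [ 180.   -0. -170.] F [ 1.  -0.5  0.3]
top [[0.7066, -0.0374, 0.03], [0.6784, 0.128, 0.03], [0.7125, 0.1289, 0.03], [0.744, -0.0367, 0.03]]
-80.17 [0.7103286 0.0457016]
scene [[0.6853, 0.1262, 0.03], [0.7204, 0.1319, 0.03], [0.7472, -0.0327, 0.03], [0.7143, -0.04, 0.03]]
-79.8 [0.71664315 0.04801675]
```

View pics/c9.png

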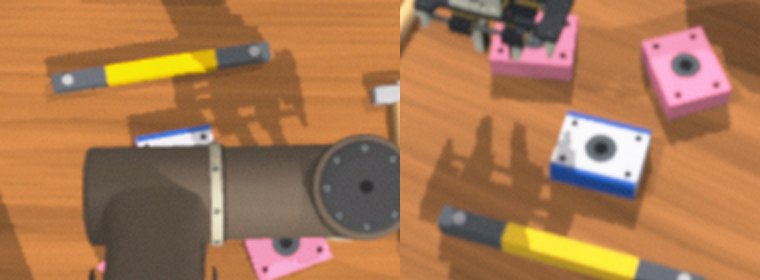

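```bash
python3 - <<'E'
import cv2,numpy as np
from plant import r
from h import *
c=r.capture("scene")
h=cv2.cvtColor(c["image"],cv2.COLOR_BGR2HSV)
uv=cv2.projectPoints(np.array([[.568,.0187,.034]]),np.array(c["rvec"]),np.array(c["tvec"]),np.array(c["K"]),None)[0].ravel();print(uv)
bl,wh,ye=masks(c["image"],uv,34)
n,l,st,ce=cv2.connectedComponentsWithStats(bl)
for i in range(1,n):
    if st[i,4]>25:
        m=(l==i);x0,x1=st[i,0]+3,st[i,0]+st[i,2]-3;x=np.arange(x0,x1)
        for nm,y,z in(("up",[np.nonzero(m[:,k])[0].min() for k in x],.034),("low",[np.nonzero(m[:,k])[0].max() for k in x],.0)):
            W=np.array([onz(c,p,z)[:2] for p in zip(x,y)]).astype(np.float32)
            v=cv2.fitLine(W,cv2.DIST_HUBER,0,.01,.01).ravel();print(st[i,4],nm,np.degrees(np.arctan2(v[1],v[0])).round(1),v[2:],W[0],W[-1])
E
python3 mv.py .495,.006,.078,-170 .495,.006,.018,-170
```

```text
[280.88998497 224.41884668]
62 up -79.0 [0.52566206 0.00847752] [ 0.53478605 -0.03635139] [0.51776797 0.05357662]
62 low -78.7 [0.5057654  0.00935081] [ 0.51826763 -0.04517661] [0.49775767 0.04616855]
336 up -79.6 [0.6046292  0.02981985] [ 0.6141121  -0.02190587] [0.597216   0.07065956]
336 low -78.9 [0.60833037 0.02377773] [ 0.6161592  -0.02180367] [0.59866774 0.0727661 ]
t 11.18 tcp [ 0.507  -0.1687  0.0776] rot [-1.7999e+02  1.0000e-02 -1.6996e+02] F [-0.3 -0.7  0. ]
(0.495, 0.006, 0.078, -170.0) dp [-18.7 174.1  -0.4] roll 0.001
(0.495, 0.006, 0.018, -170.0) dp [-18.7 174.1  59.6] roll 0.001
```

Block is within about 1° of parallel with the fence and 90 mm clear of it. Next is a square two-finger push on the rear blue face.

Emit:
send_rows --steps '[{"dp": [0, 55, 0], "roll": 0, "jaw": 45}, {"dp": [0, 110, 0], "roll": 0, "jaw": 45}, {"dp": [-5, 160, 0], "roll": 0, "jaw": 45}, {"dp": [-23, 174, 0], "roll": 0, "jaw": 45}, {"dp": [-23, 174, 0], "roll": 0, "jaw": 45}]'

```text
time_s: 11.8
tcp_pos: [0.5003, 0.0082, 0.0776]
eef_rot: [-180.0, 0.0, -169.8]
contact_force: [0.6, 0.3, -0.6]
gripper_width: 0.0394
gripper_force: 0.0
```

Emit:
send_rows --steps '[{"dp": [0, 0, 40], "roll": 0, "jaw": 45}, {"dp": [0, 0, 60], "roll": 0, "jaw": 45}, {"dp": [0, 0, 60], "roll": 0, "jaw": 45}]'

```text
time_s: 12.18
tcp_pos: [0.4979, 0.0054, 0.0161]
eef_rot: [-180.0, -0.2, -170.0]
contact_force: [-0.3, 0.1, 0.8]
gripper_width: 0.0396
gripper_force: 0.0
```

```bash
python3 mv.py .602,.0257,.018,-170
```

```text
t 12.18 tcp [0.4979 0.0054 0.0161] rot [-179.96   -0.18 -170.04] F [-0.3  0.1  0.8]
(0.602, 0.0257, 0.018, -170.0) dp [-106.     2.    -2.3] roll -0.001
```

Emit:
send_rows --steps '[{"dp": [-8, 0, -2], "roll": 0, "jaw": 45}, {"dp": [-14, 0, -2], "roll": 0, "jaw": 45}, {"dp": [-20, 0, -2], "roll": 0, "jaw": 45}, {"dp": [-27, 0, -2], "roll": 0, "jaw": 45}, {"dp": [-34, 0, -2], "roll": 0, "jaw": 45}]'

```text
time_s: 12.8
tcp_pos: [0.5288, 0.0109, 0.0194]
eef_rot: [-180.0, -0.3, -170.1]
contact_force: [-7.7, -1.5, 5.8]
gripper_width: 0.0396
gripper_force: 4.3
```

Emit:
send_rows --steps '[{"dp": [-7, 0, 0], "roll": 0, "jaw": 45}, {"dp": [-14, 0, 0], "roll": 0, "jaw": 45}, {"dp": [-20, 0, 0], "roll": 0, "jaw": 45}, {"dp": [-26, 0, 0], "roll": 0, "jaw": 45}, {"dp": [-32, 0, 0], "roll": 0, "jaw": 45}]'

```text
time_s: 13.42
tcp_pos: [0.5607, 0.0166, 0.0194]
eef_rot: [-180.0, -0.3, -170.1]
contact_force: [-8.5, -1.2, 5.5]
gripper_width: 0.0396
gripper_force: 4.6
```

```bash
python3 mv.py .602,.0257,.018,-170
cat > sc.py <<'E'
import cv2,numpy as np,sys
from plant import r
from h import *
c=r.capture("scene");cv2.imwrite(f"pics/{sys.argv[1]}.png",c["image"])
uv=cv2.projectPoints(np.array([[float(sys.argv[2]),float(sys.argv[3]),.034]]),np.array(c["rvec"]),np.array(c["tvec"]),np.array(c["K"]),None)[0].ravel()
bl,wh,ye=masks(c["image"],uv,36)
n,l,st,ce=cv2.connectedComponentsWithStats(bl)
for i in range(1,n):
    if st[i,4]>25:
        m=(l==i);x=np.arange(st[i,0]+3,st[i,0]+st[i,2]-3)
        W=np.array([onz(c,(k,np.nonzero(m[:,k])[0].min()),.034)[:2] for k in x]).astype(np.float32)
        v=cv2.fitLine(W,cv2.DIST_HUBER,0,.01,.01).ravel();print(st[i,4],"strip inner edge",np.degrees(np.arctan2(v[1],v[0])).round(1),v[2:],W[0],W[-1])
E
python3 sc.py s10 .62 .03
```

```text
t 13.43 tcp [0.5607 0.0166 0.0194] rot [-179.97   -0.32 -170.06] F [-8.5 -1.2  5.5]
(0.602, 0.0257, 0.018, -170.0) dp [-42.3   1.8   1.2] roll -0.001
75 strip inner edge -79.8 [0.57365215 0.01588262] [ 0.5798444  -0.02804339] [0.5638792  0.05772755]
334 strip inner edge -80.4 [0.6546623  0.03071155] [ 0.66349137 -0.01598244] [0.6478005  0.07800083]
```

Emit:
send_rows --steps '[{"dp": [-7, 0, 0], "roll": 0, "jaw": 45}, {"dp": [-14, 0, 0], "roll": 0, "jaw": 45}, {"dp": [-20, 0, 0], "roll": 0, "jaw": 45}, {"dp": [-26, 0, 0], "roll": 0, "jaw": 45}, {"dp": [-30, 0, 0], "roll": 0, "jaw": 45}]'

```text
time_s: 14.1
tcp_pos: [0.5909, 0.0222, 0.0194]
eef_rot: [-180.0, -0.3, -170.0]
contact_force: [-7.8, -1.2, 4.6]
gripper_width: 0.0399
gripper_force: 4.3
```

Emit:
send_rows --steps '[{"dp": [-2, 0, 0], "roll": 0, "jaw": 45}, {"dp": [-4, 0, 0], "roll": 0, "jaw": 45}, {"dp": [-6, 0, 0], "roll": 0, "jaw": 45}, {"dp": [-8, 0, 0], "roll": 0, "jaw": 45}]'

```text
time_s: 14.6
tcp_pos: [0.5985, 0.0235, 0.0194]
eef_rot: [-180.0, -0.3, -170.0]
contact_force: [-8.1, -1.7, 4.6]
gripper_width: 0.0397
gripper_force: 4.2
```

Emit:
send_rows --steps '[{"dp": [-1, 0, 0], "roll": 0, "jaw": 45}, {"dp": [-2, 0, 0], "roll": 0, "jaw": 45}]'

```text
time_s: 14.85
tcp_pos: [0.6003, 0.0238, 0.0194]
eef_rot: [-180.0, -0.3, -170.0]
contact_force: [-9.1, -0.8, 4.1]
gripper_width: 0.0395
gripper_force: 4.2
```

Force is still only sliding friction, so I'll keep going in small steps until it rises.

Emit:
send_rows --steps '[{"dp": [-1, 0, 0], "roll": 0, "jaw": 45}, {"dp": [-2, 0, 0], "roll": 0, "jaw": 45}]'

```text
time_s: 15.1
tcp_pos: [0.6005, 0.0238, 0.0194]
eef_rot: [-180.0, -0.5, -170.1]
contact_force: [-16.8, 1.1, 12.3]
gripper_width: 0.0395
gripper_force: 8.3
```

Emit:
send_rows --steps '[{"dp": [-1, 0, 0], "roll": 0, "jaw": 45}, {"dp": [-2, 0, 0], "roll": 0, "jaw": 45}]'

```text
time_s: 15.35
tcp_pos: [0.6005, 0.0238, 0.0194]
eef_rot: [-180.0, -0.7, -170.1]
contact_force: [-23.9, 0.4, 19.3]
gripper_width: 0.0395
gripper_force: 11.6
```

Contact with the fence: the TCP stalled at x = 0.6005 and the force rose to 24 N. Backing off straight, lifting and checking.

Emit:
send_rows --steps '[{"dp": [6, 0, 0], "roll": 0, "jaw": 45}, {"dp": [16, 0, 0], "roll": 0, "jaw": 45}, {"dp": [28, 0, 0], "roll": 0, "jaw": 45}, {"dp": [30, 0, -50], "roll": 0, "jaw": 45}, {"dp": [30, 0, -110], "roll": 0, "jaw": 45}]'

```text
time_s: 15.98
tcp_pos: [0.5758, 0.02, 0.1298]
eef_rot: [-180.0, -0.2, -170.0]
contact_force: [2.2, 1.3, -0.5]
gripper_width: 0.0398
gripper_force: 0.0
```

Emit:
send_rows --steps '[{"dp": [20, -55, -20], "roll": 0, "jaw": 45}, {"dp": [30, -115, -40], "roll": 0, "jaw": 45}, {"dp": [40, -175, -40], "roll": 0, "jaw": 45}, {"dp": [50, -235, -40], "roll": 0, "jaw": 45}, {"dp": [50, -290, -40], "roll": 0, "jaw": 45}]'

```text
time_s: 16.6
tcp_pos: [0.5777, -0.2759, 0.1701]
eef_rot: [-180.0, 0.1, -170.0]
contact_force: [1.2, 0.9, 0.3]
gripper_width: 0.0391
gripper_force: 0.0
```

Emit:
send_rows --steps '[{"dp": [0, 0, 0], "roll": 0, "jaw": 45}, {"dp": [0, 0, 0], "roll": 0, "jaw": 45}]'

```text
time_s: 16.85
tcp_pos: [0.5778, -0.274, 0.1692]
eef_rot: [180.0, -0.0, -170.0]
contact_force: [-0.3, 1.1, 0.2]
gripper_width: 0.0397
gripper_force: 0.0
```

```bash
python3 look.py n11 .653 .033; python3 sc.py s11 .653 .033
python3 - <<'E'
import cv2,numpy as np
a=cv2.imread("pics/n11.png")[110:250,190:350];b=cv2.imread("pics/s11.png")[190:320,190:350]
cv2.imwrite("pics/c11.png",np.hstack([cv2.resize(a,(400,350),interpolation=2),cv2.resize(b,(400,325),interpolation=2)[np.r_[0:325,[324]*25]]]))
E
```

```text
quad [[287.0, 184.0], [247.0, 189.0], [243.0, 159.0], [277.0, 154.0]]
rect mm ((654.0447998046875, 29.13958740234375), (95.8531265258789, 122.94175720214844), 9.021557807922363)
edges [(123, 98.3), (93, 9.0), (105, -80.4), (97, -160.6)] cen [0.6534 0.0335]
strip 56 ang -80.2 at [0.6964 0.0407]
strip 118 ang -80.0 at [0.6138 0.0229]
t 16.9 tcp [ 0.578  -0.2733  0.1695] [ 180.   -0. -170.] F [ 0.4  0.4 -0.1]
74 strip inner edge -80.3 [0.6124604  0.03252643] [ 0.6217134  -0.02375022] [0.6073949  0.06982996]
112 strip inner edge -80.1 [0.6976649  0.02060378] [ 0.7037224  -0.00850227] [0.6878363  0.08367227]
```

View pics/c11.png

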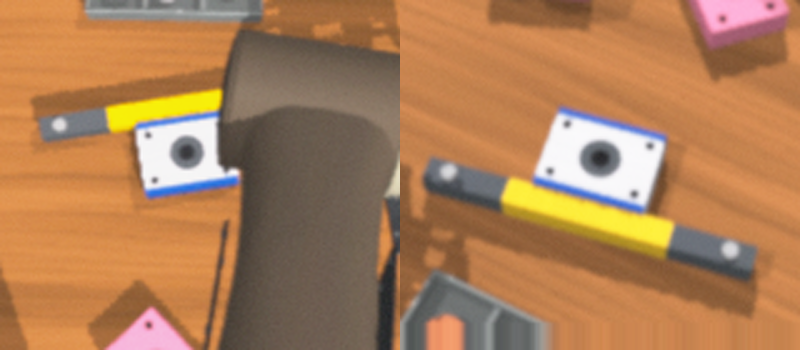

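The blue face sits flat on the fence at -80.1°, the same as the fence. In the scene crop it spans (533,180)–(643,208), inside the yellow at (503,185)–(672,240), and the hand is clear.

```bash
python3 -c "
from plant import r
print(r.close_job())"
```

```text
the job is handed in; nothing more can be done
None
```

The die block's blue long face is flat against the fence within the yellow stretch, nothing else was touched, the hand is clear, and the job was handed in at about 17 s.

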